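# Pack the capped sauce bottles into the begun crate

### The job

Finish packing the blue crate: stand each loose bottle that is both filled and capped upright in an empty compartment of the row that already begins with its colour of sauce (orange with orange, red with red). Set the glass bottles down gently without dropping or tipping any, leave the two packed bottles in place, and leave the uncapped bottles and the empty one standing where they are.

Things in the scene. Friction and masses are not known exactly. Their poses are not given: they have to be found in the camera images.
- crate: loose blue open crate, 217 (its x) x 146 (its y) x 85 mm high; floor, walls and full-height dividers 4 mm thick. Two rows of three compartments, each 67 x 67 mm inside: centres x = -71, 0, 71 mm; rows y = -35.5 and 35.5 mm. The x = 71 mm compartments already hold one bottle each. Origin: centre of its underside; z up; turned any way about z
- packed_orange: bottle already in the crate, marking its row for this sauce: glass bottle full of orange sauce, with a black screw cap; 142 mm tall, body 50 mm across up to 78 mm high, tapering to a 25 mm neck at 116 mm. Origin: centre of its underside; z up its axis. Cap 30 mm across, from 124 to 142 mm up, a good grip from above. About 280 g
- packed_red: bottle already in the crate, marking its row for this sauce: glass bottle full of dark red sauce, with a black screw cap; 142 mm tall, body 50 mm across up to 78 mm high, tapering to a 25 mm neck at 116 mm. Origin: centre of its underside; z up its axis. Cap 30 mm across, from 124 to 142 mm up, a good grip from above. About 280 g
- orange_a: loose bottle on the table, to be packed: glass bottle full of orange sauce, with a black screw cap; 142 mm tall, body 50 mm across up to 78 mm high, tapering to a 25 mm neck at 116 mm. Origin: centre of its underside; z up its axis. Cap 30 mm across, from 124 to 142 mm up, a good grip from above. About 280 g
- orange_b: loose bottle on the table, to be packed: glass bottle full of orange sauce, with a black screw cap; 142 mm tall, body 50 mm across up to 78 mm high, tapering to a 25 mm neck at 116 mm. Origin: centre of its underside; z up its axis. Cap 30 mm across, from 124 to 142 mm up, a good grip from above. About 280 g
- red_a: loose bottle on the table, to be packed: glass bottle full of dark red sauce, with a black screw cap; 142 mm tall, body 50 mm across up to 78 mm high, tapering to a 25 mm neck at 116 mm. Origin: centre of its underside; z up its axis. Cap 30 mm across, from 124 to 142 mm up, a good grip from above. About 280 g
- red_b: loose bottle on the table, to be packed: glass bottle full of dark red sauce, with a black screw cap; 142 mm tall, body 50 mm across up to 78 mm high, tapering to a 25 mm neck at 116 mm. Origin: centre of its underside; z up its axis. Cap 30 mm across, from 124 to 142 mm up, a good grip from above. About 280 g
- open_orange: look-alike to leave: glass bottle filled with orange sauce but not yet capped (open glass mouth with a pale ring, no black cap); 139 mm tall, body 50 mm across up to 78 mm high, tapering to a 25 mm neck at 116 mm. Origin: centre of its underside; z up its axis. About 270 g
- open_red: look-alike to leave: glass bottle filled with dark red sauce but not yet capped (open glass mouth with a pale ring, no black cap); 139 mm tall, body 50 mm across up to 78 mm high, tapering to a 25 mm neck at 116 mm. Origin: centre of its underside; z up its axis. About 270 g
- empty: look-alike to leave: empty clear glass bottle without a cap; 139 mm tall, body 50 mm across up to 78 mm high, tapering to a 25 mm neck at 116 mm. Origin: centre of its underside; z up its axis. About 140 g
Things that resemble listed ones, but are neither listed nor needed, are in the scene too. What is shaped like the orange_b but purple is not meant.

How it is judged:
By the outcome, as a careful person would: the job done as asked, in the order asked, and still so for the second after the job is handed in, with the robot touching nothing.
It also fails if it takes over 109 s, if anything falls off the work surface, if the arm or the gripper's body presses on something with over 40 N, if the wrist force passes 120 N, or if a joint passes its speed limit or range.

### The arm

A 6-joint arm with a two-finger parallel gripper is mounted at the origin on the work surface. World frame = base frame: x ahead of the robot, y to its left, z up, the work surface at z = 0. Lengths are in m, angles in degrees, forces in N, time in s.
With the tool pointing down it reaches from about 0.3 to 0.75 m from the base axis. Payload 8.5 kg.
Tool frame: the origin (TCP) lies at the very end of the fingers, on their centre line; the grasp point (between the pads) lies 19 mm behind it; x points along the fingers, y is the direction in which the jaws open and shut, and the axes are right-handed (so a half turn about x gives the same grasp; the last joint's range is limited). The gripper opens to 85 mm and grips with 20 to 120 N. Pads are 22 mm wide; open, the fingers measure 114 mm over their backs; the gripper's body (76 mm by 85 mm) begins 54 mm behind the grasp point. The pads swing forward as they close: fully open they stand 13 mm farther back than shut.
Start: joints at [-83.211, 21.807, 74.336, -0, 83.858, -12.336], TCP at [0.18, -0.52, 0.231] pointing down, gripper open.
Joint ranges: [-178.18, 178.18], [-50.72, 133.34], [12.68, 142.11], [-81.47, 261.47], [9.98, 163.14], [-165.26, 165.26]. Speed limits (degrees/s): [136.94, 136.94, 180, 180, 180, 180].

### API

Orientations are given as a 3x3 rotation matrix whose columns are the frame's x, y, z axes.
In Python, from rig import env, cams, models gives the robot as it stands.
- The arm moves only by the shell command python3 -m crank 'ROWS' [OPENING] [FORCE]. ROWS is JSON, one flat list of numbers, 6 for each row, row after row: the shift along the tool's x, y, z in mm, then the turn, a rotation vector about the tool's x, y, z in rad. In form: [x, y, z, wx, wy, wz, x, y, z, wx, wy, wz, ...]. A call has 1 to 10 rows; each row is the pose to reach, as a shift and turn from the pose measured when the call began, along the tool's axes at that moment; what a row does not reach only later rows make up. A row lasts 1/12 s, in which the tool goes at most 41.7 mm and 7.16 degrees, less where a joint would pass 70% of its speed; a pose out of reach is approached as far as the arm can. A call with a gripper value outside its range is refused whole. OPENING is the opening, from 0 (shut) to 1 (fully open), set as the call begins (- or left out, the last holds). The fingers move at their own pace and stop on an object; FORCE is the grip in N (left out, the last holds). Time passes only in rows, so rows that repeat a pose let the fingers close. It gives the time, the measured TCP pose, the force and the opening at its end, in the units of the state.
- env.observe(): the state, without advancing time (a new reading comes with each control period).
- cams.get_image(name): name is "scene" or "top" or "wrist"; returns a dict with "color" (384x512x3 uint8, red, green, blue), "depth" (384x512 float32, m along the optical axis (not along the pixel's ray), 0 where there is no reading), "fx", "fy", "cx", "cy" (pixels), "k1" (the pictures are not rectified: a ray, as slopes to the right and down, at radius r is drawn at 1 + k1 r^2 times it, then the intrinsics apply), "world_from_camera" (4x4, takes a point from camera to world coordinates). Camera axes: x right, y up, looking along -z (the intrinsics and any distortion apply to the point x, -y, -z); pixel columns grow to the right and rows downward; lengths in m; the calibration is good to about 2 mm. A picture is of the moment at which its call begins.
- env.close_job(): hands the job in, once; it reports no verdict.
Trained networks look in the newest picture that a camera, given by its name, has taken for a name from the list of things; names that differ only in an ending like _2 or _b are one class to them, and where a whole thing is asked for, a point or a joint stands for the part that bears it (a point fixed in the world has none). Each returns a list of dicts, best first, with "p" (0 to 1); they miss things now and then, are a little off and sometimes report something else, mostly with a low value. They report only what shows in the picture. A call takes as long as a camera call. They do not tell look-alikes from the thing itself.
- models.boxes_of(camera, query): "location" ([x, y, z] in m, in the coordinates of the camera as it stood for that picture, good to about 4 mm: the middle of the surface that is visible of it).
- models.landmark_of(camera, query): "location" ([x, y, z] in m, in the coordinates of the camera as it stood for that picture, good to about 4 mm: a listed point, or the origin of a listed thing).
The state is a dict: "time_s": time; "q": joint angles; "qvel": joint speeds; "joint_efforts": joint torques, N m; "position": TCP position; "tool_rot": TCP orientation; "ft_force": force on the tool from outside, world axes, zero at the start; "wrist_torque": the same for the moment, N m; "grip_width": finger opening in m.
Only numpy, scipy, OpenCV 4.12 (cv2) and the standard library are available. Lean on these libraries where they do the work, as an engineer would, in place of code of your own. Each camera call takes 0.05 s, during which the arm holds its last target. There are 200 camera calls.

## Working session

There is one attempt and no reset: what is moved stays moved. The work goes in short steps, Python scripts to look and compute and a shell command to move; the robot and the scene stay as the last step left them, time stands still between calls to the robot, and variables do not carry over. Pictures are saved under pics/ and viewed, about 12 in all and at most 16, crops included, and the job is handed in when it is done.

```bash
ls; mkdir -p pics; cat > h.py <<'E'
import numpy as np, cv2
from rig import env, cams, models
def save(im,name): cv2.imwrite('pics/'+name,im['color'][:,:,::-1])
def world(im,p): return (im['world_from_camera']@np.r_[p,1])[:3]
def cloud(im):
    d=im['depth'];v,u=np.mgrid[:d.shape[0],:d.shape[1]].astype(float)
    x=(u-im['cx'])/im['fx'];y=(v-im['cy'])/im['fy'];a,b=x,y
    for _ in range(8):
        s=1+im['k1']*(a*a+b*b);a,b=x/s,y/s
    P=np.stack([a*d,-b*d,-d,np.ones_like(d)],-1)@im['world_from_camera'].T
    return P[...,:3]
def proj(im,w):
    c=np.linalg.inv(im['world_from_camera'])@np.r_[w,1];a,b=c[0]/-c[2],-c[1]/-c[2]
    s=1+im['k1']*(a*a+b*b);return im['cx']+im['fx']*a*s,im['cy']+im['fy']*b*s
E
python3 - <<'E'
from h import *
s=env.observe();print({k:np.round(v,3).tolist() for k,v in s.items()})
for c in ('top','scene'):
    im=cams.get_image(c);save(im,c+'0.png')
    print(c,im['world_from_camera'][:3,3])
    for q in ['crate','packed_orange','packed_red','orange_a','red_a','open_orange','open_red','empty']:
        print(q,[(np.round(world(im,r['location']),3).tolist(),round(r['p'],2)) for r in models.landmark_of(c,q)])
E
```

```text
pics
{'time_s': 0.0, 'q': [-83.211, 21.842, 74.385, 0.0, 83.858, -12.335], 'qvel': [-0.071, -0.013, -0.054, 0.042, -0.065, 0.008], 'joint_efforts': [0.001, -44.846, -23.128, -0.0, 0.005, 0.0], 'position': [0.18, -0.519, 0.231], 'tool_rot': [[-0.0, 0.328, -0.945], [0.001, -0.945, -0.328], [-1.0, -0.001, -0.0]], 'ft_force': [-0.428, -0.729, -0.002], 'wrist_torque': [0.069, -0.01, 0.041], 'grip_width': 0.086}
top [0.48570394 0.02453539 0.92826226]
crate [([0.546, -0.213, 0.002], 0.88)]
packed_orange [([0.523, -0.29, 0.002], 0.82)]
packed_red [([0.469, -0.235, 0.004], 0.58), ([0.521, -0.288, 0.004], 0.46)]
orange_a [([0.622, 0.357, -0.003], 0.9), ([0.463, 0.203, 0.001], 0.78), ([0.547, 0.156, -0.003], 0.6), ([0.653, 0.093, -0.001], 0.26)]
red_a [([0.647, 0.195, -0.004], 0.66), ([0.448, 0.093, -0.002], 0.6)]
open_orange [([0.654, 0.093, -0.001], 0.77)]
open_red [([0.54, 0.269, -0.003], 0.68)]
empty [([0.459, 0.333, -0.002], 0.86)]
scene [1.17603979 0.12675288 0.7189258 ]
crate [([0.546, -0.212, -0.002], 0.67)]
packed_orange [([0.524, -0.285, 0.004], 0.78)]
packed_red [([0.47, -0.239, 0.003], 0.8), ([0.548, 0.159, 0.003], 0.36)]
orange_a [([0.464, 0.208, -0.001], 0.76), ([0.626, 0.358, -0.005], 0.76), ([0.547, 0.158, 0.001], 0.55)]
red_a [([0.448, 0.097, -0.003], 0.79), ([0.459, 0.336, -0.002], 0.71), ([0.656, 0.195, -0.004], 0.67)]
open_orange [([0.654, 0.101, 0.0], 0.92)]
open_red [([0.547, 0.27, 0.004], 0.89)]
empty [([0.461, 0.338, -0.003], 0.91)]
```

View pics/top0.png

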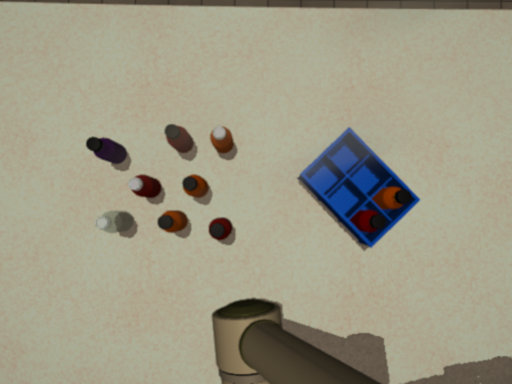

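View pics/scene0.png

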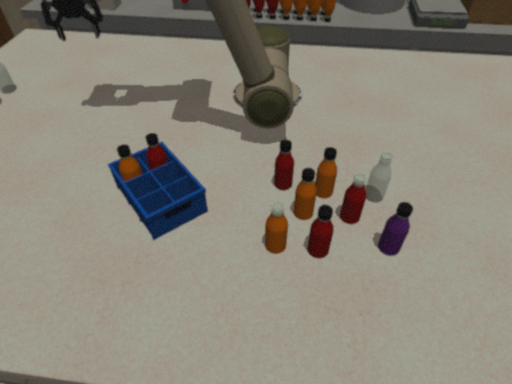

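```bash
python3 - <<'E'
from h import *
im=cams.get_image('top');P=cloud(im);C=im['color'].astype(int)
# cap tops: z 0.13-0.15
m=((P[...,2]>.132)&(P[...,2]<.155)&(im['depth']>0)).astype(np.uint8)
n,l,st,c=cv2.connectedComponentsWithStats(m)
for i in range(1,n):
    if st[i,4]>15:
        p=P[l==i];print(st[i,4],np.round(c[i]),'med',np.round(np.median(p,0),4),'mid',np.round((p.min(0)+p.max(0))/2,4),'rng',np.round(np.ptp(p,0),3),C[l==i].mean(0).round())
# crate rim: blue at z 0.075-0.095
b=(P[...,2]>.075)&(P[...,2]<.095)&(C[...,2]>C[...,0]+40)&(P[...,1]<-.02)
q=P[b][:,:2].astype(np.float32);print(len(q),cv2.minAreaRect(q))
E
```

```text
168 [171. 131.] med [0.6515 0.1944 0.1404] mid [0.6524 0.195  0.1382] rng [0.028 0.029 0.012] [68. 65. 55.]
119 [219. 131.] med [0.6533 0.0948 0.1368] mid [0.6526 0.095  0.1362] rng [0.024 0.025 0.008] [162. 159. 150.]
175 [ 93. 143.] med [0.6231 0.3547 0.1402] mid [0.6226 0.3555 0.138 ] rng [0.028 0.029 0.012] [32. 31. 27.]
126 [134. 183.] med [0.5419 0.2696 0.1366] mid [0.5421 0.2698 0.1364] rng [0.025 0.025 0.008] [160. 158. 151.]
163 [189. 183.] med [0.5434 0.1538 0.1406] mid [0.5444 0.1533 0.1383] rng [0.027 0.027 0.01 ] [42. 36. 30.]
195 [403. 196.] med [ 0.5229 -0.2854  0.1447] mid [ 0.5231 -0.2879  0.1403] rng [0.029 0.03  0.016] [16. 14. 16.]
170 [164. 221.] med [0.464  0.2036 0.1404] mid [0.4632 0.2041 0.1384] rng [0.027 0.028 0.012] [48. 44. 37.]
187 [378. 221.] med [ 0.4709 -0.2341  0.1449] mid [ 0.4707 -0.2349  0.1406] rng [0.029 0.028 0.016] [17. 15. 15.]
127 [101. 222.] med [0.4603 0.3338 0.1363] mid [0.4602 0.3348 0.1362] rng [0.025 0.025 0.008] [162. 165. 152.]
164 [217. 230.] med [0.4483 0.0945 0.1406] mid [0.4483 0.0947 0.1391] rng [0.027 0.029 0.01 ] [35. 29. 26.]
345 [245. 313.] med [0.2938 0.0385 0.1462] mid [0.2431 0.0311 0.1435] rng [0.123 0.145 0.023] [49. 46. 33.]
1277 ((0.5456719994544983, -0.2151966542005539), (0.22410579025745392, 0.1528717577457428), 44.438720703125)
```

The top view shows the blue crate at about (360,187) with packed orange at (403,196) and packed red at (378,221). The capped targets are red (217,230), red (171,131), orange (189,183) and orange (164,221). The open orange (219,131), open red (134,183), empty (101,222) and purple (93,143) stay. The scene view agrees.

```bash
cat > d.py <<'E'
import sys
from h import *
from scipy.spatial.transform import Rotation as R
w=np.array([float(a) for a in sys.argv[1:4]]);s=env.observe();T=np.array(s['tool_rot'])
G=np.array([[0,.328,-.9447],[0,-.9447,-.328],[-1,0,0]])
print('delta mm',np.round(T.T@(w-s['position'])*1000,1),'rot',np.round(R.from_matrix(T.T@G).as_rotvec(),3),'t',s['time_s'],'q',np.round(s['q']),'grip',round(s['grip_width'],4))
E
python3 d.py 0.448 0.0947 0.28
```

```text
delta mm [ -48.7 -492.7 -454.3] rot [-0.  0. -0.] t 0.95 q [-83.  22.  74.  -0.  84. -12.] grip 0.0853
```

```bash
python3 -m crank '[-20,-15,-14,0,0,0,-35,-40,-37,0,0,0,-49,-65,-60,0,0,0,-49,-92,-85,0,0,0,-49,-120,-110,0,0,0,-49,-147,-135,0,0,0,-49,-174,-160,0,0,0,-49,-201,-185,0,0,0,-49,-228,-210,0,0,0,-49,-255,-235,0,0,0]' 0.65 60; python3 d.py 0.448 0.0947 0.28
```

```text
time_s: 1.78
position: [0.3189, -0.2, 0.2805]
tool_rot: [[0.0, 0.327, -0.945], [-0.0, -0.945, -0.327], [-1.0, 0.001, -0.0]]
ft_force: [1.0, 0.4, -0.1]
grip_width: 0.0555
delta mm [   0.5 -236.3 -218.4] rot [-0.001 -0.    -0.001] t 1.7833 q [-50.   2.  93.   0.  86.  21.] grip 0.0555
```

```bash
python3 -m crank '[0,-27,-25,0,0,0,0,-54,-50,0,0,0,0,-81,-75,0,0,0,0,-108,-100,0,0,0,0,-135,-125,0,0,0,0,-162,-150,0,0,0,0,-189,-175,0,0,0,0,-215,-200,0,0,0,0,-236,-218,0,0,0,0,-236,-218,0,0,0]'
python3 d.py 0.448 0.0947 0.115
python3 - <<'E'
from h import *
im=cams.get_image('wrist');save(im,'w1.png');P=cloud(im);
m=((P[...,2]>.130)&(P[...,2]<.155)&(im['depth']>0)).astype(np.uint8)
n,l,st,c=cv2.connectedComponentsWithStats(m)
for i in range(1,n):
    if st[i,4]>50:
        p=P[l==i];print(st[i,4],np.round(c[i]),'mid',np.round((p.min(0)+p.max(0))/2,4),'rng',np.round(np.ptp(p,0),3))
E
```

```text
time_s: 2.62
position: [0.4486, 0.0979, 0.2802]
tool_rot: [[0.001, 0.331, -0.944], [0.001, -0.944, -0.331], [-1.0, -0.0, -0.001]]
ft_force: [-0.6, 0.3, -0.5]
grip_width: 0.0557
delta mm [165.2   2.9   1.8] rot [ 0.003 -0.001  0.   ] t 2.6167 q [-3. 11. 82.  0. 87. 68.] grip 0.0557
754 [89. 10.] mid [0.5386 0.2685 0.1356] rng [0.022 0.026 0.011]
1120 [223.  52.] mid [0.5434 0.1551 0.1376] rng [0.029 0.03  0.015]
366 [ 6. 80.] mid [0.46   0.3272 0.1354] rng [0.026 0.013 0.011]
1003 [143. 126.] mid [0.4627 0.2036 0.1373] rng [0.03  0.03  0.015]
826 [252. 180.] mid [0.4481 0.0958 0.1378] rng [0.029 0.03  0.015]
```

View pics/w1.png

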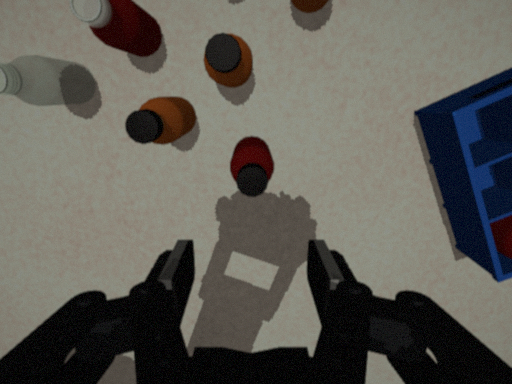

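The wrist view shows the red bottle's cap at (252,180), centred between the fingers. The depth fit agrees to about 1 mm, so I'm descending.

```bash
python3 -m crank '[20,1,1,0,0,0,45,2,2,0,0,0,70,2.5,2,0,0,0,95,2.5,2,0,0,0,115,2.5,2,0,0,0,135,2.5,2,0,0,0,150,2.5,2,0,0,0,160,2.5,2,0,0,0,165,2.5,2,0,0,0,165,2.5,2,0,0,0]'
python3 d.py 0.448 0.0955 0.115
```

```text
time_s: 3.5
position: [0.4465, 0.0923, 0.1146]
tool_rot: [[-0.002, 0.33, -0.944], [-0.0, -0.944, -0.33], [-1.0, -0.0, 0.002]]
ft_force: [0.2, -0.1, 0.9]
grip_width: 0.0555
delta mm [-0.4 -2.5 -2.5] rot [0.002 0.002 0.   ] t 3.5 q [-3. 20. 99. -0. 61. 68.] grip 0.0555
```

```bash
python3 -m crank '[0,-2,-2,0,0,0,0,-2,-2,0,0,0,0,-2,-2,0,0,0,0,-2,-2,0,0,0,0,-2,-2,0,0,0,0,-2,-2,0,0,0,0,-2,-2,0,0,0,0,-2,-2,0,0,0]' 0 60
python3 d.py 0.5212 -0.1891 0.29
```

```text
time_s: 4.17
position: [0.4482, 0.0949, 0.1155]
tool_rot: [[0.001, 0.33, -0.944], [-0.0, -0.944, -0.33], [-1.0, 0.001, -0.0]]
ft_force: [-0.2, 1.2, 5.7]
grip_width: 0.0286
delta mm [-174.3  292.3   24.7] rot [ 0.002 -0.    -0.001] t 4.1667 q [-3. 20. 99. -0. 61. 68.] grip 0.0286
```

```bash
python3 -m crank '[-8,0,0,0,0,0,-25,0,0,0,0,0,-48,0,0,0,0,0,-73,0,0,0,0,0,-98,0,0,0,0,0,-123,0,0,0,0,0,-146,8,0,0,0,0,-162,22,2,0,0,0,-171,42,4,0,0,0,-174,66,6,0,0,0]' 
python3 d.py 0.5212 -0.1891 0.29
```

```text
time_s: 5.0
position: [0.4641, 0.0306, 0.2918]
tool_rot: [[0.004, 0.332, -0.943], [-0.001, -0.943, -0.332], [-1.0, 0.002, -0.003]]
ft_force: [1.5, -0.8, -3.0]
grip_width: 0.0281
delta mm [  2.2 226.1  19. ] rot [ 0.004 -0.003 -0.002] t 5.0 q [-11.  11.  80.  -0.  89.  60.] grip 0.0281
```

```bash
python3 -m crank '[0,25,2,0,0,0,0,52,4,0,0,0,0,80,7,0,0,0,0,108,9,0,0,0,0,136,12,0,0,0,0,163,14,0,0,0,0,188,16,0,0,0,0,208,18,0,0,0,0,221,19,0,0,0,0,226,19,0,0,0]' 
python3 d.py 0.5212 -0.1891 0.1215
python3 - <<'E'
from h import *
im=cams.get_image('wrist');save(im,'w2.png')
t=cams.get_image('top');P=cloud(t);C=t['color'].astype(int)
b=(P[...,2]>.078)&(P[...,2]<.095)&(C[...,2]>C[...,0]+40)&(P[...,1]<-.02)
q=P[b][:,:2].astype(np.float32);print(len(q),cv2.minAreaRect(q))
P=cloud(im);C=im['color'].astype(int)
b=(P[...,2]>.075)&(P[...,2]<.095)&(C[...,2]>C[...,0]+40)&(im['depth']>0)
q=P[b];print(len(q),q.min(0),q.max(0),np.median(q,0))
E
```

```text
time_s: 5.83
position: [0.5211, -0.1904, 0.292]
tool_rot: [[0.003, 0.33, -0.944], [-0.001, -0.944, -0.33], [-1.0, 0.002, -0.002]]
ft_force: [0.8, 0.1, -2.0]
grip_width: 0.0281
delta mm [ 1.705e+02 -1.500e+00 -1.000e-01] rot [ 0.002 -0.002 -0.002] t 5.8333 q [-32.  20.  67.   0.  93.  38.] grip 0.0281
673 ((0.567528486251831, -0.1932070255279541), (0.1619093269109726, 0.15222465991973877), 44.49146270751953)
4360 [ 0.45031704 -0.34654329  0.0750031 ] [ 0.67865607 -0.08241921  0.08803651] [ 0.58598663 -0.194228    0.08533777]
```

View pics/w2.png

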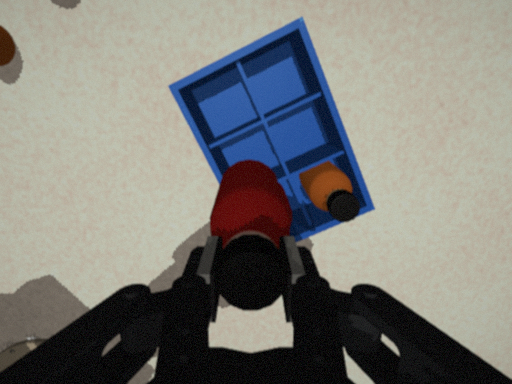

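The wrist view shows the red bottle held upright at (250,215), with the empty compartments ahead and packed orange at (345,205). The crate extents from this camera match the estimated centre. I'm lowering the bottle.

```bash
python3 -m crank '[10,0,0,0,0,0,30,-1,0,0,0,0,52,-1,0,0,0,0,75,-1,0,0,0,0,98,-1,0,0,0,0,118,-1,0,0,0,0,135,-1,0,0,0,0,148,-1,0,0,0,0,158,-1,0,0,0,0,163,-1,0,0,0,0]' 
python3 d.py 0.5212 -0.1891 0.1195
```

```text
time_s: 6.77
position: [0.5208, -0.1869, 0.1283]
tool_rot: [[0.002, 0.332, -0.943], [0.001, -0.943, -0.332], [-1.0, 0.0, -0.002]]
ft_force: [0.5, 0.6, -2.9]
grip_width: 0.0284
delta mm [8.8 2.2 0.4] rot [ 0.004 -0.002 -0.   ] t 6.7667 q [-32.  28.  83.   0.  69.  39.] grip 0.0284
```

```bash
python3 -m crank '[2,1,0,0,0,0,4,1,0,0,0,0,5.5,1,0,0,0,0,7,1,0,0,0,0,8,1,0,0,0,0,8.5,1,0,0,0,0,9,1,0,0,0,0,9,1,0,0,0,0]' 
python3 d.py 0.5212 -0.1891 0.1195
```

```text
time_s: 7.43
position: [0.5214, -0.1879, 0.1196]
tool_rot: [[0.002, 0.332, -0.943], [0.0, -0.943, -0.332], [-1.0, 0.001, -0.002]]
ft_force: [-0.3, 0.7, -1.3]
grip_width: 0.0281
delta mm [0.1 1.1 0.6] rot [ 0.004 -0.002 -0.   ] t 7.4333 q [-32.  28.  84.   0.  68.  38.] grip 0.0281
```

```bash
python3 -m crank '[0.5,0,0,0,0,0,1,0,0,0,0,0,1,0,0,0,0,0]'
```

```text
time_s: 7.68
position: [0.5217, -0.1879, 0.1196]
tool_rot: [[0.004, 0.332, -0.943], [-0.0, -0.943, -0.332], [-1.0, 0.002, -0.004]]
ft_force: [-0.3, 0.9, 6.2]
grip_width: 0.0285
```

```bash
python3 -m crank '[0,0,0,0,0,0,0,0,0,0,0,0,0,0,0,0,0,0,0,0,0,0,0,0,-5,0,0,0,0,0,-20,0,0,0,0,0,-45,0,0,0,0,0,-75,0,0,0,0,0,-105,0,0,0,0,0,-125,-10,0,0,0,0]' 0.6
python3 d.py 0.6522 0.1947 0.24
```

```text
time_s: 8.52
position: [0.5185, -0.1796, 0.2476]
tool_rot: [[0.007, 0.331, -0.944], [-0.002, -0.944, -0.331], [-1.0, 0.005, -0.006]]
ft_force: [-0.6, 0.3, -1.4]
grip_width: 0.0511
delta mm [   7.6 -309.  -250. ] rot [ 0.003 -0.006 -0.005] t 8.5167 q [-32.  21.  73.   0.  86.  39.] grip 0.0511
```

```bash
python3 -m crank '[3,-20,-16,0,-0.003,-0.002,3,-47,-38,0,-0.006,-0.005,3,-78,-63,0,-0.006,-0.005,3,-108,-88,0,-0.006,-0.005,3,-139,-113,0,-0.006,-0.005,3,-170,-138,0,-0.006,-0.005,3,-201,-163,0,-0.006,-0.005,3,-232,-188,0,-0.006,-0.005,3,-262,-212,0,-0.006,-0.005,3,-285,-231,0,-0.006,-0.005]' 
python3 d.py 0.6522 0.1947 0.24
```

```text
time_s: 9.35
position: [0.6424, 0.1688, 0.2448]
tool_rot: [[-0.0, 0.332, -0.943], [0.001, -0.943, -0.332], [-1.0, -0.001, 0.0]]
ft_force: [0.3, -0.9, 0.2]
grip_width: 0.0515
delta mm [  4.8 -21.1 -17.9] rot [0.005 0.    0.001] t 9.35 q [ 5. 33. 52.  0. 94. 75.] grip 0.0515
```

```bash
python3 -m crank '[2,-14,-12,0,0,0,5,-20,-17,0,0,0,5,-21,-18,0,0,0,5,-21,-18,0,0,0]' 
python3 - <<'E'
from h import *
im=cams.get_image('wrist');save(im,'w3.png');P=cloud(im);
m=((P[...,2]>.130)&(P[...,2]<.155)&(im['depth']>0)).astype(np.uint8)
n,l,st,c=cv2.connectedComponentsWithStats(m)
for i in range(1,n):
    if st[i,4]>50:
        p=P[l==i];print(st[i,4],np.round(c[i]),'mid',np.round((p.min(0)+p.max(0))/2,4),'rng',np.round(np.ptp(p,0),3))
E
python3 d.py 0.652 0.1947 0.115
```

```text
time_s: 9.68
position: [0.6522, 0.1941, 0.2395]
tool_rot: [[-0.001, 0.332, -0.943], [0.0, -0.943, -0.332], [-1.0, -0.001, 0.001]]
ft_force: [0.2, 0.6, 0.6]
grip_width: 0.0509
1429 [ 44. 159.] mid [0.6229 0.3559 0.1373] rng [0.03  0.03  0.015]
1110 [249. 190.] mid [0.6531 0.1946 0.1374] rng [0.029 0.03  0.014]
825 [358. 225.] mid [0.6533 0.0974 0.1355] rng [0.027 0.026 0.011]
753 [129. 274.] mid [0.5421 0.2698 0.1357] rng [0.026 0.027 0.011]
919 [251. 309.] mid [0.5439 0.1555 0.1371] rng [0.03  0.029 0.014]
367 [ 39. 321.] mid [0.4618 0.3381 0.1353] rng [0.025 0.021 0.01 ]
delta mm [124.9  -1.2  -0.2] rot [0.004 0.    0.   ] t 9.7333 q [ 7. 35. 49.  0. 95. 77.] grip 0.0514
```

View pics/w3.png

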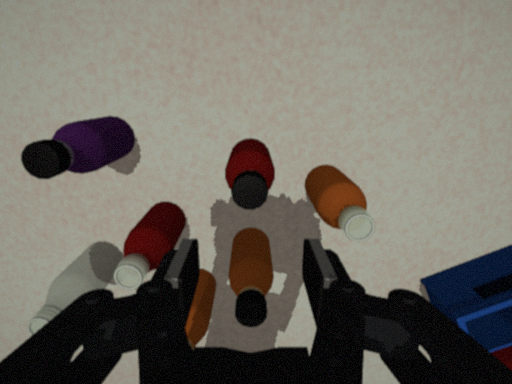

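The view shows the capped, full red bottle centred at (249,190). The open orange, at (358,225), is clear of the fingers.

```bash
python3 -m crank '[18,0,0,0,0,0,42,-1,0,0,0,0,67,-1,0,0,0,0,90,-1,-0.5,0,0,0,108,-1,-0.5,0,0,0,119,-1,-0.5,0,0,0,125,-1,-0.5,0,0,0,125,-1,-0.5,0,0,0]'
python3 d.py 0.6526 0.1947 0.115
```

```text
time_s: 10.4
position: [0.6521, 0.1937, 0.1145]
tool_rot: [[-0.002, 0.331, -0.944], [-0.0, -0.944, -0.331], [-1.0, -0.001, 0.002]]
ft_force: [-0.6, -0.8, 0.3]
grip_width: 0.0511
delta mm [-0.5 -0.8 -0.8] rot [0.003 0.002 0.001] t 10.4 q [ 7. 40. 61.  0. 79. 77.] grip 0.0511
```

```bash
python3 -m crank '[0,-1,-1,0,0,0,0,-1,-1,0,0,0,0,-1,-1,0,0,0,0,-1,-1,0,0,0,0,-1,-1,0,0,0,0,-1,-1,0,0,0,0,-1,-1,0,0,0,0,-1,-1,0,0,0]' 0 60
python3 d.py 0.5719 -0.1394 0.29
```

```text
time_s: 11.07
position: [0.6534, 0.1951, 0.116]
tool_rot: [[0.001, 0.331, -0.944], [0.0, -0.944, -0.331], [-1.0, 0.0, -0.001]]
ft_force: [-0.9, 0.3, 6.1]
grip_width: 0.0284
delta mm [-174.1  288.8  187.3] rot [ 0.003 -0.001 -0.   ] t 11.0667 q [ 7. 40. 61.  0. 79. 77.] grip 0.0284
```

```bash
python3 -m crank '[-8,0,0,0,0,0,-25,0,0,0,0,0,-48,0,0,0,0,0,-73,0,0,0,0,0,-98,0,0,0,0,0,-123,0,0,0,0,0,-147,0,0,0,0,0,-165,6,4,0,0,0,-173,18,12,0,0,0,-175,36,24,0,0,0]' 
python3 d.py 0.5719 -0.1394 0.29
```

```text
time_s: 11.9
position: [0.6423, 0.1534, 0.2925]
tool_rot: [[0.004, 0.333, -0.943], [0.001, -0.943, -0.333], [-1.0, 0.001, -0.004]]
ft_force: [0.8, -0.7, -2.7]
grip_width: 0.0283
delta mm [  2.1 252.7 163.8] rot [ 0.005 -0.004 -0.001] t 11.9 q [  3.  32.  47.   0. 101.  74.] grip 0.0283
```

```bash
python3 -m crank '[0,23,15,0,0,0,0,50,33,0,0,0,0,78,51,0,-0.004,0,0,107,69,0,-0.004,0,0,136,88,0,-0.004,0,0,165,107,0,-0.004,0,0,194,126,0,-0.004,0,0,220,143,0,-0.004,0,0,241,156,0,-0.004,0,0,251,163,0,-0.004,0]' 
python3 d.py 0.5719 -0.1394 0.1195
```

```text
time_s: 12.73
position: [0.5705, -0.1409, 0.2914]
tool_rot: [[-0.002, 0.33, -0.944], [-0.001, -0.944, -0.33], [-1.0, 0.0, 0.002]]
ft_force: [-0.0, 0.5, -2.6]
grip_width: 0.0282
delta mm [171.9  -1.   -2.2] rot [ 0.002  0.002 -0.   ] t 12.7333 q [-25.  24.  61.  -0.  95.  45.] grip 0.0282
```

```bash
python3 -m crank '[10,0,-1,0,0,0,30,-1,-2,0,0.002,0,52,-1,-2,0,0.002,0,75,-1,-2,0,0.002,0,98,-1,-2,0,0.002,0,118,-1,-2,0,0.002,0,135,-1,-2,0,0.002,0,148,-1,-2,0,0.002,0,158,-1,-2,0,0.002,0,163,-1,-2,0,0.002,0]' 
python3 d.py 0.5719 -0.1394 0.1195
```

```text
time_s: 13.57
position: [0.571, -0.1391, 0.1269]
tool_rot: [[-0.002, 0.33, -0.944], [0.001, -0.944, -0.33], [-1.0, -0.001, 0.002]]
ft_force: [-0.2, 0.6, -2.2]
grip_width: 0.0283
delta mm [ 7.4  0.6 -0.7] rot [0.002 0.002 0.001] t 13.5667 q [-25.  31.  77.  -0.  72.  46.] grip 0.0283
```

```bash
python3 -m crank '[2,0,0,0,0,0,4,0,0,0,0,0,5.5,0,0,0,0,0,6.5,0,0,0,0,0,7,0,0,0,0,0,7.5,0,0,0,0,0,7.5,0,0,0,0,0]' 
```

```text
time_s: 14.15
position: [0.5713, -0.1391, 0.1201]
tool_rot: [[-0.001, 0.33, -0.944], [0.0, -0.944, -0.33], [-1.0, -0.001, 0.001]]
ft_force: [0.1, 0.4, 1.6]
grip_width: 0.0283
```

Contact: the force went from -2.2 to +1.6 N. Releasing and retracting.

```bash
python3 -m crank '[0.5,0,0,0,0,0,0.5,0,0,0,0,0,0.5,0,0,0,0,0,0.5,0,0,0,0,0,-5,0,0,0,0,0,-20,0,0,0,0,0,-45,0,0,0,0,0,-75,0,0,0,0,0,-105,0,0,0,0,0,-125,-10,0,0,0,0]' 0.6
python3 d.py 0.544 0.1545 0.24
```

```text
time_s: 14.98
position: [0.5687, -0.1309, 0.2484]
tool_rot: [[0.002, 0.329, -0.944], [-0.002, -0.944, -0.329], [-1.0, 0.002, -0.002]]
ft_force: [0.2, -0.6, -0.5]
grip_width: 0.0513
delta mm [   7.9 -277.7  -70.4] rot [ 0.001 -0.002 -0.002] t 14.9833 q [-25.  25.  67.  -0.  88.  46.] grip 0.0513
```

```bash
python3 -m crank '[3,-15,-4,0,0,0,6,-42,-11,0,0,0,7,-77,-20,0,0,0,7,-112,-28,0,0,0,7,-147,-37,0,0,0,7,-182,-46,0,0,0,7,-217,-55,0,0,0,7,-248,-63,0,0,0,7,-268,-68,0,0,0,7,-277,-70,0,0,0]' 
python3 d.py 0.544 0.1543 0.115
python3 - <<'E'
from h import *
im=cams.get_image('top');save(im,'t2.png');im=cams.get_image('wrist');P=cloud(im);
m=((P[...,2]>.130)&(P[...,2]<.155)&(im['depth']>0)).astype(np.uint8)
n,l,st,c=cv2.connectedComponentsWithStats(m)
for i in range(1,n):
    if st[i,4]>50:
        p=P[l==i];print(st[i,4],np.round(c[i]),'mid',np.round((p.min(0)+p.max(0))/2,4),im['color'][l==i].mean(0).round())
E
```

```text
time_s: 15.82
position: [0.5429, 0.1566, 0.2406]
tool_rot: [[0.002, 0.331, -0.943], [-0.001, -0.943, -0.331], [-1.0, 0.002, -0.001]]
ft_force: [-0.6, 0.1, 0.1]
grip_width: 0.0512
delta mm [ 1.256e+02  2.300e+00 -1.000e-01] rot [ 0.004 -0.001 -0.002] t 15.8167 q [ 4. 23. 71. -0. 86. 75.] grip 0.0512
702 [21.  8.] mid [0.6165 0.3508 0.1373] [10. 10.  9.]
1176 [374.  82.] mid [0.6528 0.0974 0.1355] [135. 138. 124.]
1015 [114. 146.] mid [0.5419 0.269  0.1358] [135. 137. 125.]
1103 [252. 190.] mid [0.544  0.1553 0.1374] [20. 18. 17.]
939 [ 18. 212.] mid [0.4605 0.3336 0.1355] [125. 131. 118.]
428 [163. 250.] mid [0.4642 0.2082 0.1373] [16. 16. 15.]
```

View pics/t2.png

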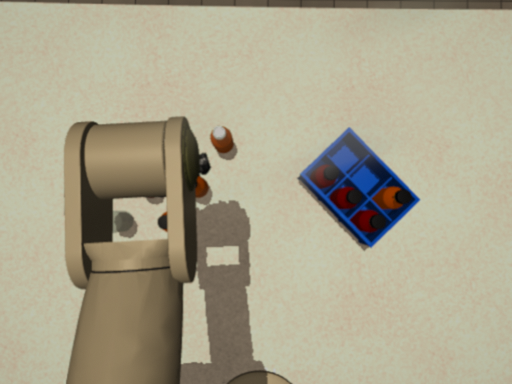

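The top view shows the red row complete: (325,175), (348,197) and (372,222). The crate hasn't moved and two orange-row slots are free. The next orange cap is under the gripper.

```bash
python3 -m crank '[18,1,0,0,0,0,42,1.5,0,0,0,0,67,1.5,0,0,0,0,90,1.5,0,0,0,0,108,1.5,0,0,0,0,119,1.5,0,0,0,0,125,1.5,0,0,0,0,125.5,1.5,0,0,0,0]'
python3 d.py 0.544 0.1547 0.115
```

```text
time_s: 16.58
position: [0.544, 0.1519, 0.114]
tool_rot: [[-0.0, 0.329, -0.944], [-0.002, -0.944, -0.329], [-1.0, 0.002, 0.001]]
ft_force: [-0.2, 0.1, 0.0]
grip_width: 0.0513
delta mm [-1.  -2.6 -1. ] rot [ 0.001  0.001 -0.002] t 16.5833 q [ 4. 30. 82. -0. 68. 74.] grip 0.0513
```

```bash
python3 -m crank '[-0.5,-2,-1,0,0,0,-0.5,-2,-1,0,0,0,-0.5,-2,-1,0,0,0,-0.5,-2,-1,0,0,0,-0.5,-2,-1,0,0,0,-0.5,-2,-1,0,0,0,-0.5,-2,-1,0,0,0,-0.5,-2,-1,0,0,0]' 0 60
python3 d.py 0.5708 -0.2399 0.29
```

```text
time_s: 17.25
position: [0.5447, 0.1542, 0.1154]
tool_rot: [[0.002, 0.329, -0.944], [-0.002, -0.944, -0.329], [-1.0, 0.002, -0.001]]
ft_force: [0.2, 0.6, 5.9]
grip_width: 0.0282
delta mm [-173.8  381.1  105. ] rot [ 0.002 -0.001 -0.002] t 17.25 q [ 4. 30. 82. -0. 68. 75.] grip 0.0282
```

```bash
python3 -m crank '[-8,0,0,0,0,0,-25,0,0,0,0,0,-48,0,0,0,0,0,-73,0,0,0,0,0,-98,0,0,0,0,0,-123,0,0,0,0,0,-147,0,0,0,0,0,-165,6,2,0,0,0,-173,20,5,0,0,0,-175,40,11,0,0,0]' 
python3 d.py 0.5708 -0.2399 0.29
```

```text
time_s: 18.08
position: [0.5472, 0.1137, 0.2925]
tool_rot: [[0.004, 0.331, -0.943], [-0.002, -0.944, -0.331], [-1.0, 0.003, -0.004]]
ft_force: [0.1, -1.0, -3.6]
grip_width: 0.0281
delta mm [  3.1 341.4  94.9] rot [ 0.004 -0.004 -0.003] t 18.0833 q [-0. 21. 66. -0. 93. 70.] grip 0.0281
```

```bash
python3 -m crank '[0,25,7,0,0,0,0,54,15,0,-0.004,-0.003,0,85,24,0,-0.004,-0.003,0,117,33,0,-0.004,-0.003,0,149,42,0,-0.004,-0.003,0,181,50,0,-0.004,-0.003,0,213,59,0,-0.004,-0.003,0,245,68,0,-0.004,-0.003,0,276,77,0,-0.004,-0.003,0,302,84,0,-0.004,-0.003]' 
python3 d.py 0.5708 -0.2399 0.1195
```

```text
time_s: 18.92
position: [0.5674, -0.2012, 0.2928]
tool_rot: [[-0.002, 0.33, -0.944], [0.0, -0.944, -0.33], [-1.0, -0.001, 0.002]]
ft_force: [0.1, 0.5, -3.4]
grip_width: 0.0283
delta mm [173.3  37.8   9.3] rot [0.003 0.002 0.001] t 18.9167 q [-31.  25.  58.  -0.  96.  40.] grip 0.0283
```

```bash
python3 -m crank '[0,18,4,0,0,0,0,30,7,0,0,0,0,36,9,0,0,0,0,37,9,0,0,0,0,37,9,0,0,0]' 
python3 d.py 0.5708 -0.2399 0.1195
```

```text
time_s: 19.33
position: [0.5712, -0.2383, 0.2928]
tool_rot: [[-0.002, 0.331, -0.944], [0.001, -0.944, -0.331], [-1.0, -0.001, 0.002]]
ft_force: [-1.2, 0.3, -2.9]
grip_width: 0.0285
delta mm [173.3   1.6   0.6] rot [0.003 0.002 0.001] t 19.3333 q [-34.  27.  55.  -0.  98.  37.] grip 0.0285
```

```bash
python3 -m crank '[10,1,0,0,0,0,30,1,0,0,0,0,52,1,0,0,0,0,75,1,0,0,0,0,98,1,0,0,0,0,118,1,0,0,0,0,135,1,0,0,0,0,150,1,0,0,0,0,160,1,0,0,0,0,165,1,0,0,0,0]' 
python3 d.py 0.5708 -0.2399 0.1195
```

```text
time_s: 20.17
position: [0.5707, -0.2378, 0.1262]
tool_rot: [[-0.004, 0.332, -0.943], [0.002, -0.943, -0.332], [-1.0, -0.003, 0.003]]
ft_force: [-0.4, 0.1, -2.9]
grip_width: 0.0282
delta mm [6.7 2.  0.6] rot [0.004 0.003 0.003] t 20.1667 q [-34.  34.  72.  -0.  75.  37.] grip 0.0282
```

```bash
python3 -m crank '[2,1,0,0,0,0,4,1.5,0,0,0,0,5.5,1.5,0,0,0,0,6.5,1.5,0,0,0,0,7,1.5,0,0,0,0,7,1.5,0,0,0,0]' 
```

```text
time_s: 20.67
position: [0.5713, -0.2393, 0.1197]
tool_rot: [[-0.003, 0.332, -0.943], [0.002, -0.943, -0.332], [-1.0, -0.003, 0.002]]
ft_force: [-0.8, 0.3, -2.1]
grip_width: 0.0277
```

```bash
python3 -m crank '[0.5,0,0,0,0,0,1,0,0,0,0,0,1,0,0,0,0,0]' 
```

```text
time_s: 20.92
position: [0.5716, -0.2393, 0.1196]
tool_rot: [[-0.002, 0.332, -0.943], [0.001, -0.943, -0.332], [-1.0, -0.002, 0.001]]
ft_force: [-1.2, 2.0, 4.9]
grip_width: 0.0283
```

Seated (+4.9 N). Releasing.

```bash
python3 -m crank '[0,0,0,0,0,0,0,0,0,0,0,0,0,0,0,0,0,0,0,0,0,0,0,0,-5,0,0,0,0,0,-20,0,0,0,0,0,-45,0,0,0,0,0,-75,0,0,0,0,0,-105,0,0,0,0,0,-125,-10,0,0,0,0]' 0.6
python3 d.py 0.464 0.2042 0.24
```

```text
time_s: 21.75
position: [0.5691, -0.2314, 0.2478]
tool_rot: [[0.001, 0.331, -0.944], [-0.001, -0.944, -0.331], [-1.0, 0.002, -0.001]]
ft_force: [-0.3, -0.4, 0.6]
grip_width: 0.0514
delta mm [   7.1 -445.8  -45. ] rot [ 0.003 -0.001 -0.002] t 21.75 q [-33.  28.  62.  -0.  90.  38.] grip 0.0514
```

```bash
python3 -m crank '[3,-18,-2,0,0,0,5,-50,-5,0,0,0,5,-88,-9,0,0,0,5,-126,-13,0,0,0,5,-164,-17,0,0,0,5,-202,-20,0,0,0,5,-240,-24,0,0,0,5,-278,-28,0,0,0,5,-316,-32,0,0,0,5,-354,-36,0,0,0]' 
python3 d.py 0.464 0.2042 0.24
```

```text
time_s: 22.58
position: [0.4852, 0.1162, 0.2428]
tool_rot: [[0.002, 0.331, -0.944], [-0.001, -0.944, -0.331], [-1.0, 0.002, -0.002]]
ft_force: [1.3, 0.5, -0.3]
grip_width: 0.0511
delta mm [  2.6 -90.   -9.1] rot [ 0.003 -0.002 -0.002] t 22.5833 q [-0. 16. 81. -0. 83. 71.] grip 0.0511
```

```bash
python3 -m crank '[2,-32,-3,0,0,0,3,-60,-6,0,0,0,3,-80,-8,0,0,0,3,-89,-9,0,0,0,3,-90,-9,0,0,0,3,-90,-9,0,0,0]' 
python3 d.py 0.464 0.2042 0.115
python3 - <<'E'
from h import *
im=cams.get_image('wrist');P=cloud(im);
m=((P[...,2]>.130)&(P[...,2]<.155)&(im['depth']>0)).astype(np.uint8)
n,l,st,c=cv2.connectedComponentsWithStats(m)
for i in range(1,n):
    if st[i,4]>50:
        p=P[l==i];print(st[i,4],np.round(c[i]),'mid',np.round((p.min(0)+p.max(0))/2,4),im['color'][l==i].mean(0).round())
E
```

```text
time_s: 23.08
position: [0.4641, 0.2038, 0.2398]
tool_rot: [[0.002, 0.331, -0.944], [-0.002, -0.944, -0.331], [-1.0, 0.002, -0.002]]
ft_force: [0.2, 0.7, 0.1]
grip_width: 0.051
delta mm [124.8  -0.7   0.2] rot [ 0.003 -0.002 -0.002] t 23.0833 q [10. 17. 80. -0. 83. 81.] grip 0.051
495 [482.   6.] mid [0.6448 0.096  0.1358] [103. 107.  94.]
1175 [200.  67.] mid [0.5413 0.2695 0.1358] [125. 124. 123.]
1053 [ 91. 142.] mid [0.4601 0.3341 0.1356] [124. 128. 116.]
1110 [249. 192.] mid [0.4631 0.2042 0.1374] [18. 16. 15.]
```

```bash
python3 -m crank '[18,0,0,0,0,0,42,-0.5,0.5,0,0,0,67,-0.5,0.5,0,0,0,90,-0.5,0.5,0,0,0,108,-0.5,0.5,0,0,0,119,-0.5,0.5,0,0,0,124.5,-0.5,0.5,0,0,0,124.5,-0.5,0.5,0,0,0]'
python3 d.py 0.4635 0.2042 0.115
```

```text
time_s: 23.8
position: [0.464, 0.2023, 0.1144]
tool_rot: [[0.0, 0.329, -0.944], [-0.002, -0.944, -0.329], [-1.0, 0.002, 0.0]]
ft_force: [-0.0, 0.1, 0.2]
grip_width: 0.051
delta mm [-0.6 -1.9 -0.2] rot [ 0.001  0.    -0.002] t 23.8 q [10. 25. 92. -0. 64. 81.] grip 0.051
```

```bash
python3 -m crank '[-0.5,-1.5,0,0,0,0,-0.5,-1.5,0,0,0,0,-0.5,-1.5,0,0,0,0,-0.5,-1.5,0,0,0,0,-0.5,-1.5,0,0,0,0,-0.5,-1.5,0,0,0,0,-0.5,-1.5,0,0,0,0,-0.5,-1.5,0,0,0,0]' 0 60
python3 d.py 0.6215 -0.1902 0.29
```

```text
time_s: 24.47
position: [0.4641, 0.2039, 0.1159]
tool_rot: [[0.003, 0.329, -0.944], [-0.002, -0.944, -0.329], [-1.0, 0.003, -0.002]]
ft_force: [-1.0, 0.3, 5.8]
grip_width: 0.0284
delta mm [-173.   424.4  -19.4] rot [ 0.001 -0.002 -0.003] t 24.4667 q [10. 24. 91. -0. 64. 81.] grip 0.0284
```

```bash
python3 -m crank '[-8,0,0,0,0,0,-25,0,0,0,0,0,-48,0,0,0,0,0,-73,0,0,0,0,0,-98,0,0,0,0,0,-123,0,0,0,0,0,-147,0,0,0,0,0,-165,6,0,0,0,0,-173,20,-1,0,0,0,-175,40,-2,0,0,0]' 
python3 d.py 0.6215 -0.1902 0.29
```

```text
time_s: 25.3
position: [0.4784, 0.1675, 0.2932]
tool_rot: [[0.005, 0.331, -0.944], [-0.001, -0.944, -0.331], [-1.0, 0.003, -0.005]]
ft_force: [0.1, 0.4, -3.3]
grip_width: 0.0279
delta mm [  4.4 384.9 -16.6] rot [ 0.003 -0.005 -0.003] t 25.3 q [ 6. 15. 74. -0. 91. 77.] grip 0.0279
```

```bash
python3 -m crank '[0,25,-1,0,0,0,1,56,-2,0,-0.005,-0.003,1,90,-4,0,-0.005,-0.003,1,124,-5,0,-0.005,-0.003,1,158,-7,0,-0.005,-0.003,1,192,-8,0,-0.005,-0.003,1,226,-10,0,-0.005,-0.003,1,260,-11,0,-0.005,-0.003,1,294,-13,0,-0.005,-0.003,1,326,-14,0,-0.005,-0.003]' 
python3 d.py 0.6215 -0.1902 0.1195
```

```text
time_s: 26.13
position: [0.5995, -0.1372, 0.2931]
tool_rot: [[-0.001, 0.331, -0.944], [0.0, -0.944, -0.331], [-1.0, -0.001, 0.001]]
ft_force: [1.8, 0.0, -2.6]
grip_width: 0.0285
delta mm [173.6  57.4  -3.4] rot [0.003 0.001 0.001] t 26.1333 q [-24.  27.  56.  -0.  97.  47.] grip 0.0285
```

```bash
python3 -m crank '[0,26,-1,0,0,0,0,44,-3,0,0,0,0,54,-3,0,0,0,0,57,-3,0,0,0,0,57,-3,0,0,0,0,57,-3,0,0,0]' 
python3 d.py 0.6215 -0.1902 0.1195
python3 - <<'E'
from h import *
im=cams.get_image('wrist');save(im,'w5.png')
E
```

```text
time_s: 26.63
position: [0.6209, -0.1889, 0.2934]
tool_rot: [[-0.002, 0.331, -0.943], [0.001, -0.943, -0.331], [-1.0, -0.001, 0.001]]
ft_force: [0.1, 0.2, -3.1]
grip_width: 0.0279
delta mm [173.8   1.7  -0.3] rot [0.004 0.001 0.001] t 26.6333 q [-27.  31.  49.   0. 100.  43.] grip 0.0279
```

View pics/w5.png

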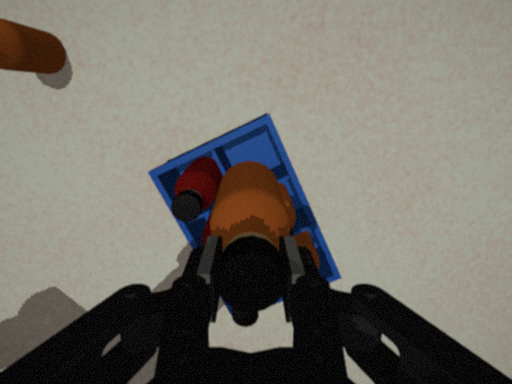

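The orange bottle hangs upright at (250,210) over the last compartment, whose floor shows at (250,145). Red stands next to it at (190,190). Lowering.

```bash
python3 -m crank '[10,1,0,0,0,0,30,1,0,0,0,0,52,1,0,0,0,0,75,1,0,0,0,0,98,1,0,0,0,0,118,1,0,0,0,0,135,1,0,0,0,0,150,1,0,0,0,0,160,1,0,0,0,0,165,1,0,0,0,0]' 
python3 d.py 0.6215 -0.1902 0.1195
```

```text
time_s: 27.52
position: [0.6204, -0.1886, 0.1269]
tool_rot: [[-0.003, 0.332, -0.943], [0.002, -0.943, -0.332], [-1.0, -0.003, 0.003]]
ft_force: [-0.1, -0.4, -3.3]
grip_width: 0.0281
delta mm [ 7.4  1.9 -0.5] rot [0.005 0.003 0.003] t 27.5167 q [-27.  36.  66.   0.  78.  43.] grip 0.0281
```

```bash
python3 -m crank '[2,1,0,0,0,0,4,1.5,0,0,0,0,5.5,1.5,0,0,0,0,6.5,1.5,0,0,0,0,7.2,1.5,0,0,0,0,7.5,1.5,0,0,0,0,7.5,1.5,0,0,0,0]' 
```

```text
time_s: 28.1
position: [0.6211, -0.19, 0.1201]
tool_rot: [[-0.002, 0.332, -0.943], [0.001, -0.943, -0.332], [-1.0, -0.002, 0.002]]
ft_force: [-0.7, 0.2, 0.5]
grip_width: 0.0282
```

```bash
python3 -m crank '[0.5,0,0,0,0,0,0.7,0,0,0,0,0,0.7,0,0,0,0,0]'; python3 -m crank '[0,0,0,0,0,0,0,0,0,0,0,0,0,0,0,0,0,0,0,0,0,0,0,0,-5,0,0,0,0,0,-20,0,0,0,0,0,-45,0,0,0,0,0,-75,0,0,0,0,0,-105,0,0,0,0,0,-125,0,0,0,0,0]' 0.6
```

```text
time_s: 28.35
position: [0.6213, -0.19, 0.1201]
tool_rot: [[-0.001, 0.332, -0.943], [0.001, -0.943, -0.332], [-1.0, -0.001, 0.001]]
ft_force: [-0.0, 1.4, 3.9]
grip_width: 0.0283
time_s: 29.18
position: [0.6218, -0.1903, 0.2487]
tool_rot: [[0.002, 0.333, -0.943], [-0.001, -0.943, -0.333], [-1.0, 0.001, -0.002]]
ft_force: [0.4, 0.6, -0.4]
grip_width: 0.0511
```

Moving back toward the base (along tool +z) and higher, for a final look.

```bash
python3 -m crank '[-20,0,15,0,0,0,-40,0,40,0,0,0,-50,0,70,0,0,0,-50,0,100,0,0,0,-50,-10,130,0,0,0,-50,-30,160,0,0,0,-50,-50,185,0,0,0,-50,-60,200,0,0,0,-50,-60,200,0,0,0,-50,-60,200,0,0,0]'
python3 - <<'E'
from h import *
im=cams.get_image('top');a=cams.get_image('scene')
P=cloud(im)
m=((P[...,2]>.130)&(P[...,2]<.155)&(im['depth']>0)).astype(np.uint8)
n,l,st,c=cv2.connectedComponentsWithStats(m)
for i in range(1,n):
    if st[i,4]>50:
        p=P[l==i];print(st[i,4],np.round(c[i]),'mid',np.round((p.min(0)+p.max(0))/2,4),'top',round(np.median(p[:,2]),4))
print({k:np.round(env.observe()[k],3) for k in('position','ft_force','time_s')})
cv2.imwrite('pics/f.png',cv2.resize(np.vstack([im['color'][80:300,:],a['color'][80:300,:]])[:,:,::-1],None,fx=1.3,fy=1.3))
E
```

```text
time_s: 30.02
position: [0.4128, -0.2002, 0.2992]
tool_rot: [[0.003, 0.332, -0.943], [-0.002, -0.943, -0.332], [-1.0, 0.003, -0.003]]
ft_force: [-0.3, 0.1, -0.2]
grip_width: 0.0513
125 [219. 132.] mid [0.6521 0.095  0.1352] top 0.1368
181 [ 94. 144.] mid [0.6227 0.3559 0.1369] top 0.1401
186 [355. 149.] mid [ 0.6189 -0.1901  0.1393] top 0.1448
173 [331. 172.] mid [ 0.5702 -0.1394  0.1406] top 0.1447
188 [379. 173.] mid [ 0.57   -0.2378  0.1398] top 0.1447
138 [134. 183.] mid [0.5422 0.2689 0.1353] top 0.1364
182 [354. 196.] mid [ 0.5214 -0.1873  0.1394] top 0.1449
195 [403. 196.] mid [ 0.5231 -0.2876  0.1399] top 0.145
191 [378. 221.] mid [ 0.4707 -0.2351  0.1396] top 0.1449
139 [101. 222.] mid [0.4601 0.3336 0.1353] top 0.1364
575 [195. 356.] mid [0.1893 0.1455 0.1425] top 0.1442
{'position': array([ 0.414, -0.2  ,  0.298]), 'ft_force': array([ 0.405,  0.259, -0.52 ]), 'time_s': np.float64(30.117)}
```

View pics/f.png

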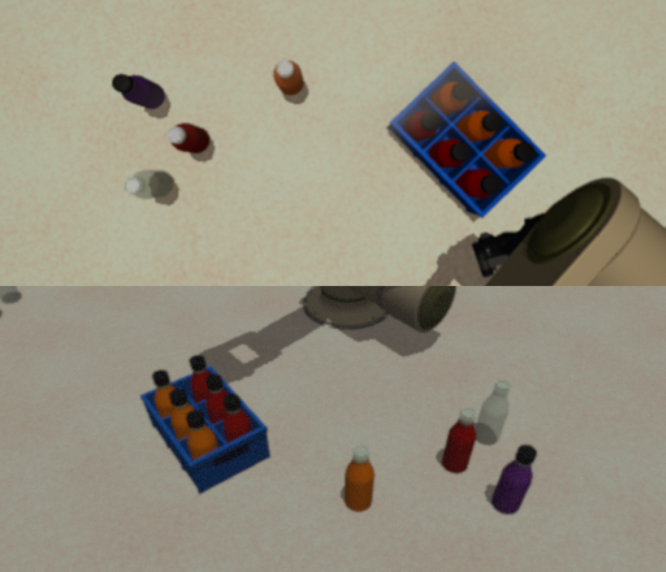

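The crate is full: three orange in one row, three red in the other, all with cap tops at 0.145 m. The look-alikes and the purple bottle haven't moved.

```bash
python3 -c "
from rig import env
print(env.close_job())"
```

```text
the job is handed in; nothing more can be done
None
```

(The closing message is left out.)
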